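Put the battery pack on charge

TASK

Pick up the black battery pack from the desk and slide it, open end of its channel first, along the metal rail of the grey and black charging shoe until it is fully home against the end stop and the sprung detent has clicked in behind its ridge. Then push the orange charging switch all the way over, away from the rail's rounded nose, and let go. Leave the figure and the two paint bottles behind the shoe where they stand.

Things in the scene. Friction and masses are not known exactly. Their poses are not given: they have to be found in the camera images.
- pack: Loose black battery pack, 70 (x) x 52 (y) x 52 (z) mm, about 0.25 kg, standing upright on the desk. Origin: centre of its underside; +x to the open front, z up. Grip its flat sides (52 mm apart, across y). Orange label on the closed rear end (-x) and on the top near it; four small green lamps on top near the front.
- pack_mouth (a point): Centre of the mouth (front, +x) of the T-shaped channel in the pack's underside, 35 mm ahead of and 9 mm above its origin. The channel runs along x, is closed by a 4 mm wall at the rear. Lips at z 0 to 4.5 mm leave a slit 20 mm wide; above them the slot is 36 mm wide, z 4.5 to 13.5 mm. The mouth is flared by up to 2 mm up and down over 12 mm.
- pack_ridge (a point): Lowest point of the grey cross ridge that hangs in an 18 mm wide groove in the channel's ceiling, 10.3 mm ahead of the pack's origin; it rides over the detent.
- dock: Grey charging shoe, black on top, fixed to the desk; base plate 14 mm high, from -56 to +56 mm in x and -34 to +72 mm in y of its origin. Origin at desk level below the rail's middle; +x runs along the rail from its rounded nose (where the pack goes on) to the end stop. Slick aluminium T-rail at y = 0: stem 16 mm wide, z 14 to 23 mm; head 32 mm wide, z 23 to 30 mm.
- rail_nose (a point): Tip of the rail's rounded nose at the top of the head, 30 mm to -x of the shoe's origin, 30 mm above the desk. The pack slides on here with 2 mm play on either side and 2 mm in height.
- end_stop (a point): Face of the grey upright end stop (60 mm wide, top 47 mm above the desk), 35.5 mm to +x of the shoe's origin; the pack's front meets it when home.
- dock_home (a point): Point on the shoe, 16.5 mm above its origin, same axes: the pack's origin lies here, with the pack's axes parallel to the shoe's, when the pack is fully home and resting on the rail (pack's front face against the end stop to about 1 mm; it may ride up to 2 mm higher).
- detent (a joint): Sprung steel hump in the top of the rail, at x = 0 of the shoe, standing 5 mm proud: 0 = fully up, up to 0.0065 m when pressed down (3 to 8 N). The pack's ridge presses it down over the last 20 mm of the slide (about 6 N of push, hardest 20 to 15 mm before home); it springs up again behind the ridge when the pack is home and then holds it against a pull of about 5 N.
- charge_switch (a joint): Orange slide switch on the shoe's wing: 0 = off (towards the rail's nose), 0.018 m = fully on (slid along the shoe's +x). Friction 1.5 N; stays where it is left. Starts 0 to 3 mm from off.
- switch_tab (a point): Centre of the switch's orange tab, a block 12 (x) x 14 (y) x 14 mm high that moves with the switch; axes as the shoe's; its top is 28.5 mm above the desk; 56 mm to the +y side of the rail's middle line. Tab x in the shoe's frame: 16 mm off, 34 mm on.
- figure: Bystander: painted miniature on a cork, 26x26x90 mm, origin under its centre. Do not disturb.
- paint_pot: Bystander: small mustard-yellow paint bottle, 41x35x52 mm, origin under its centre. Do not disturb.
- dropper: Bystander: green dropper bottle with a white cap, 26x26x82 mm, origin under its centre. Do not disturb.

How it is judged:
By the outcome, as a careful person would: the job done as asked, in the order asked, and still so for the second after the job is handed in, with the robot touching nothing.
It also fails if it takes over 59 s, if anything falls off the work surface, if the arm or the gripper's body presses on something with over 40 N, if the wrist force passes 120 N, or if a joint passes its speed limit or range.

ROBOT

A 6-joint arm with a two-finger parallel gripper is mounted at the origin on a cart in front of the work surface, level with it; the furniture and walls round the work are solid. World frame = base frame: x ahead of the robot, y to its left, z up, the work surface at z = 0. Lengths are in m, angles in degrees, forces in N, time in s.
With the tool pointing down it reaches from about 0.325 to 0.75 m from the base axis. Payload 7.6 kg.
Tool frame: the origin (TCP) lies on the mounting face of the last link; the fingertips stand 173 mm ahead of it and the grasp point (between the pads) lies 155 mm ahead of it; z points along the fingers, y is the line along which they close (so a half turn about z gives the same grasp; the last joint's range is limited). The gripper opens to 85 mm and grips with 20 to 120 N. Pads are 22 mm wide; open, the fingers measure 114 mm over their backs; the gripper's body (76 mm by 85 mm) begins 54 mm behind the grasp point. The pads swing forward as they close: fully open they stand 13 mm farther back than shut.
Start: joints at [59.628, 2.991, 80.254, -0, 96.75, -4.028], TCP at [0.233, 0.47, 0.405] pointing down, gripper open.
Joint ranges: [-166.34, 166.34], [-52.06, 124.39], [6.96, 135.62], [-60.46, 240.46], [14.63, 156.25], [-167.68, 167.68]. Speed limits (degrees/s): [147.25, 147.25, 172.46, 180, 180, 180].

INTERFACE

Orientations are given as [roll, pitch, yaw] about the fixed x, y, z axes, in that order (R = Rz(yaw) Ry(pitch) Rx(roll)).
In Python, from rig import arm gives the robot as it stands.
- The arm moves only by the tool move_arm, never from a script. Its arguments are lists of equal length, an entry for each row: "offset": the shift along the tool's x, y, z in mm, a list of three; "roll": the turn about the tool's z in rad. A call has exactly 8 rows; each row is the pose to reach, as a shift and turn from the pose commanded when the call began, along the tool's axes at that moment; what a row does not reach only later rows make up. A row lasts 1/10 s, in which the tool goes at most 50 mm and 8.59 degrees, less where a joint would pass 70% of its speed; a pose out of reach is approached as far as the arm can. A call with a gripper value outside its range is refused whole. "hand" is the opening, from 0 (shut) to 1 (fully open), set as the call begins (left out, the last holds). The fingers move at their own pace and stop on an object; "newtons" is the grip in N (left out, the last holds). Time passes only in rows, so rows that repeat a pose let the fingers close, or fill a call up. It gives the time, the measured TCP pose, the force, the opening and the grip force at its end, in the units of the state.
- arm.read_state(): the state, without advancing time (a new reading comes with each control period).
- arm.grab_frame(name): name is "side" or "top"; returns the picture (420x560x3 uint8, red, green, blue); there is no depth.
- arm.camera_info(name): a dict with "camera_matrix" (3x3 intrinsics, pixels), "R" (3x3) and "t" (3): a world point X has camera coordinates R X + t. Camera axes: x right, y down, z forward; pixel columns grow to the right and rows downward; lengths in m; the calibration is good to about 2 mm. A picture is of the moment at which its call begins. camera_info takes no time and is no camera call.
- arm.finish_job(): hands the job in; it is judged then, once.
The state is a dict: "clock": time; "joints": joint angles; "qd": joint speeds; "tau": joint torques, N m; "tool_pos": TCP position; "ee_rot": TCP orientation; "force": force on the tool from outside, world axes, zero at the start; "ft_torque": the same for the moment, N m; "opening": finger opening in m; "grasp_force": force on a finger pad.
Only numpy, scipy, OpenCV 4.12 (cv2) and the standard library are available. Lean on these libraries where they do the work, as an engineer would, in place of code of your own. Each camera call takes 0.05 s, during which the arm holds its last target. There are 200 camera calls.

## Working session

There is one attempt and no reset: what is moved stays moved. The work goes in short steps, Python scripts to look and compute and a tool call to move; the robot and the scene stay as the last step left them, time stands still between calls to the robot, and variables do not carry over. Pictures are saved under pics/ and viewed, at most 10 in all, crops included, and the job is handed in when it is done.

Besides the shell and the picture viewer there is one more tool, called after ">>>" as name(argument=value, ...), one argument or row to a line, values as JSON. move_arm: Moves the arm, as the interface text tells. Its arguments: {"type":"object","properties":{"offset":{"type":"array"},"roll":{"type":"array"},"hand":{"type":"number"},"newtons":{"type":"number"}},"required":["offset","roll"]}

```bash
mkdir -p pics; python3 - <<'E'
from rig import arm
import cv2,numpy as np
for n in("side","top"):
    im=arm.grab_frame(n); cv2.imwrite(f"pics/{n}0.png",im[:,:,::-1])
    c=arm.camera_info(n); R=np.array(c["R"]);t=np.array(c["t"])
    print(n,np.round(c["camera_matrix"],1).tolist(),(-R.T@t).round(3),R.round(3).tolist())
s=arm.read_state(); print(s)
E
```

```text
side [[531.5, 0.0, 278.4], [0.0, 531.5, 212.2], [0.0, 0.0, 1.0]] [ 0.237 -0.345  0.536] [[0.867, -0.498, 0.013], [-0.279, -0.508, -0.815], [0.413, 0.703, -0.579]]
top [[415.4, 0.0, 273.2], [0.0, 415.4, 212.9], [0.0, 0.0, 1.0]] [0.525 0.239 0.922] [[0.026, -1.0, -0.017], [-0.997, -0.025, -0.075], [0.075, 0.019, -0.997]]
{'clock': 0.1, 'joints': array([ 5.96279182e+01,  3.02480583e+00,  8.03092874e+01, -3.73054409e-04,
        9.67474906e+01, -4.02788317e+00]), 'qd': array([-0.00109108, -0.0110436 , -0.17486103, -0.00364603,  0.0236536 ,
       -0.05330262]), 'tau': array([ 6.01839638e-04, -3.82577956e+01, -3.60988104e+01, -1.40560423e-04,
        4.79748749e-03,  4.51620341e-07]), 'tool_pos': array([0.2329433 , 0.47046516, 0.40392716]), 'ee_rot': array([-1.79918592e+02, -5.36098205e-03,  1.53655754e+02]), 'force': array([ 0.65256966, -0.24725095, -0.36993151]), 'ft_torque': array([ 0.01820599, -0.02539094, -0.02930747]), 'grasp_force': 0.0, 'opening': 0.08526001602178086}
```

View pics/side0.png

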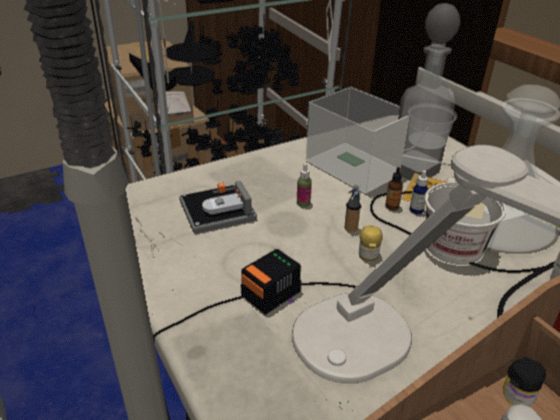

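View pics/top0.png

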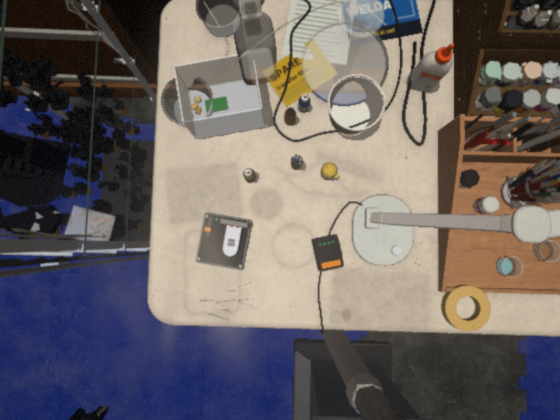

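The side view shows the pack at (271,280) with its orange rear towards the camera's left, and the dock at (218,207) with the end stop at (245,197). In the top view the pack is at (327,252), the dock at (224,240) and the switch at (207,230). The lamp base lies close to the right of the pack.

```bash
python3 - <<'E'
import cv2,numpy as np
t=cv2.imread("pics/top0.png");s=cv2.imread("pics/side0.png")
def c(im,x,y,w,h,W,H): return cv2.resize(im[y:y+h,x:x+w],(W,H),interpolation=cv2.INTER_CUBIC)
a=np.hstack([c(t,190,205,70,70,400,300) if 0 else c(t,190,205,80,60,400,300),c(t,290,220,80,60,400,300)])
b=np.hstack([c(s,178,175,80,60,400,300),c(s,232,250,80,60,400,300)])
m=np.vstack([a,b]); m=np.clip(m.astype(float)*1.3,0,255).astype(np.uint8)
cv2.imwrite("pics/comp.png",m)
E
```

```text
(no output)
```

View pics/comp.png

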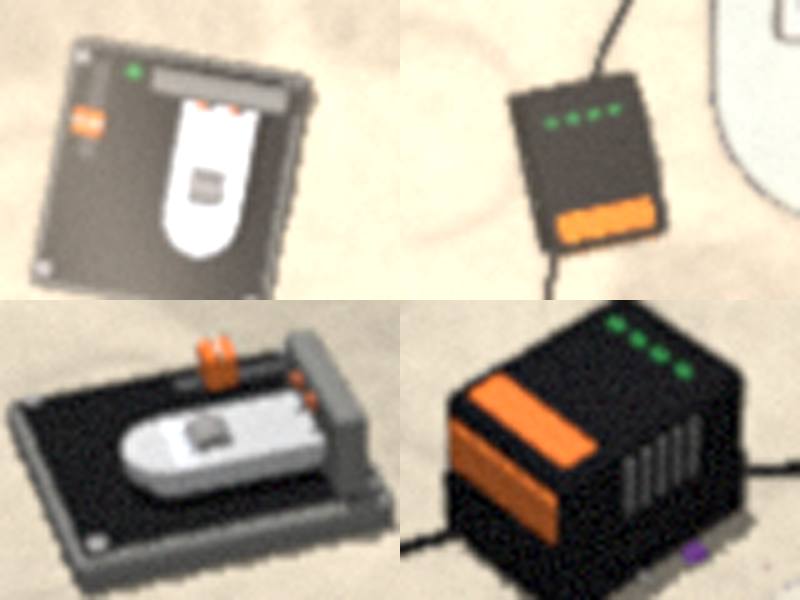

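The crops show the rail (white) with its nose towards the robot, so dock +x runs roughly along world +x. The tab is orange, on the left. The pack's lamps (front) also point away from the robot. Next I segment these features and triangulate them.

```bash
cat > h.py <<'E'
from rig import arm
import cv2,numpy as np
C={n:arm.camera_info(n) for n in("side","top")}
def P(n): c=C[n]; return np.array(c["camera_matrix"])@np.c_[np.array(c["R"]),np.array(c["t"])]
def tri(ps,pt):
    X=cv2.triangulatePoints(P("side"),P("top"),np.float64(ps).reshape(2,1),np.float64(pt).reshape(2,1)).ravel(); X=X[:3]/X[3]
    e=[np.linalg.norm(proj(n,X)-p) for n,p in(("side",ps),("top",pt))]; return X,max(e)
def proj(n,X): q=P(n)@np.r_[X,1]; return q[:2]/q[2]
def cast(n,p,z):
    c=C[n]; R=np.array(c["R"]);o=-R.T@np.array(c["t"]); d=R.T@np.linalg.solve(np.array(c["camera_matrix"]),[p[0],p[1],1]); return o+d*(z-o[2])/d[2]
def blobs(im,box,lo,hi,up=4,amin=1.0):
    x,y,w,h=box; a=cv2.resize(im[y:y+h,x:x+w],None,fx=up,fy=up,interpolation=cv2.INTER_CUBIC)
    m=cv2.inRange(cv2.cvtColor(a,cv2.COLOR_BGR2HSV),lo,hi); n,l,s,c=cv2.connectedComponentsWithStats(m)
    return [((c[i]+.5)/up-.5+[x,y],s[i,4]/up**2,(l==i)) for i in range(1,n) if s[i,4]/up**2>amin]
E
python3 - <<'E'
from h import *
I={n:cv2.imread(f"pics/{n}0.png") for n in C}
box={"side":[(178,175,80,60),(236,250,70,62)],"top":[(190,205,70,70),(305,225,45,55)]}
for n in C:
  for k,b in zip(("dock","pack"),box[n]):
    for col,lo,hi in(("or",(5,130,110),(18,255,255)),("gr",(45,90,50),(85,255,255))):
      print(n,k,col,[(p.round(1).tolist(),round(float(a),1)) for p,a,_ in blobs(I[n],b,lo,hi)])
# hand-picked matches from composite (side crop, top crop)
def S(u,v,k): return (178+u/5-.4,175+(v-300)/5-.4) if k=='d' else (232+(u-400)/5-.4,250+(v-300)/5-.4)
def T(u,v,k): return (190+u/5-.4,205+v/5-.4) if k=='d' else (290+(u-400)/5-.4,220+v/5-.4)
for nm,k,s,t in [("lamp1",'p',(616,322),(551,124)),("lamp2",'p',(638,338),(573,118)),("lamp3",'p',(660,353),(594,114)),("lamp4",'p',(684,371),(614,109)),
 ("labFL",'p',(500,373),(555,213)),("labFR",'p',(598,443),(655,197)),("labRR",'p',(568,470),(657,228)),("labRL",'p',(470,398),(560,243)),
 ("nose",'d',(122,452),(199,258)),("detent",'d',(209,430),(207,187)),("screwNL",'d',(33,402),(43,268)),("screwNR",'d',(97,542),(250,297)),("tabtop",'d',(216,346),(88,116)),("stopTopL",'d',(296,336),(154,72)),("stopTopR",'d',(352,412),(290,98))]:
    X,e=tri(S(*s,k),T(*t,k)); print(nm,X.round(4),round(e,2))
for nm,p in (("RL",(448,398)),("FR",(745,378)),("RR",(560,492))): print("pack top",nm,cast("side",S(*p,'p'),.052).round(4))
for nm,p in (("RRt",(665,230)),): print(nm,cast("top",T(*p,'p'),.052).round(4))
for nm,p in (("FL",(78,38)),("FR",(313,78)),("RL",(32,287))): print("dock base top",nm,cast("top",T(*p,'d'),.014).round(4))
for nm,p in (("RL",(10,402)),("RR",(85,565)),("FR",(390,500))): print("dock base side",nm,cast("side",S(*p,'d'),.014).round(4))
E
```

```text
side dock or [([221.1, 187.0], 45.5), ([236.9, 190.1], 2.4), ([239.6, 194.2], 2.6)]
side dock gr []
side pack or [([258.0, 273.7], 198.5), ([253.0, 283.9], 77.6), ([243.9, 281.3], 2.4), ([246.4, 283.4], 3.7), ([250.6, 286.9], 1.4), ([252.3, 288.8], 1.8), ([255.7, 290.0], 1.2), ([257.9, 293.1], 2.1)]
side pack gr [([274.8, 254.3], 12.2), ([279.1, 257.4], 11.1), ([283.4, 260.4], 12.3), ([288.2, 263.7], 11.9)]
top dock or [([207.4, 227.1], 3.5), ([206.7, 230.6], 3.1)]
top dock gr []
top pack or [([330.9, 263.6], 128.4)]
top pack gr [([332.3, 241.3], 1.2), ([328.4, 242.3], 1.5), ([324.2, 243.2], 1.8)]
lamp1 [0.5264 0.1566 0.0523] 0.01
lamp2 [0.5288 0.1476 0.052 ] 0.19
lamp3 [0.5307 0.1389 0.0522] 0.14
lamp4 [0.5333 0.1303 0.051 ] 0.02
labFL [0.4888 0.1545 0.0507] 0.36
labFR [0.4968 0.1134 0.0539] 0.28
labRR [0.4854 0.1113 0.051 ] 0.51
labRL [0.4773 0.1515 0.0487] 0.12
nose [0.4957 0.3472 0.0314] 0.26
detent [0.5262 0.3447 0.0318] 0.18
screwNL [0.4897 0.4173 0.0125] 0.12
screwNR [0.4777 0.3271 0.0136] 0.84
tabtop [0.5543 0.3984 0.0269] 0.79
stopTopL [0.5725 0.3686 0.0421] 1.19
stopTopR [0.5635 0.3095 0.0477] 0.75
pack top RL [0.4706 0.151  0.052 ]
pack top FR [0.5459 0.1187 0.052 ]
pack top RR [0.4796 0.1038 0.052 ]
RRt [0.4838 0.1086 0.052 ]
dock base top FL [0.5904 0.4057 0.014 ]
dock base top FR [0.5754 0.3017 0.014 ]
dock base top RL [0.4811 0.4216 0.014 ]
dock base side RL [0.482  0.4189 0.014 ]
dock base side RR [0.4682 0.3173 0.014 ]
dock base side FR [0.5719 0.3016 0.014 ]
```

```bash
cat > g.py <<'E'
import sys,numpy as np
from rig import arm
from scipy.spatial.transform import Rotation as Ro
# usage: g.py x y z yaw : target TCP -> tool offset mm, roll rad
s=arm.read_state(); R=Ro.from_euler('xyz',s["ee_rot"],degrees=True).as_matrix()
x,y,z,yaw=map(float,sys.argv[1:5])
d=R.T@(np.array([x,y,z])-s["tool_pos"])*1000
r=-np.radians((yaw-s["ee_rot"][2]+180)%360-180)
print("clock",s["clock"],"tcp",s["tool_pos"].round(4),s["ee_rot"].round(2),"F",s["force"].round(1),"open",round(s["opening"],4),"grip",s["grasp_force"],"j",s["joints"].round(0))
print("offset",d.round(1),"roll",r.round(3))
E
python3 g.py .508 .137 .29 194
```

```text
clock 0.1 tcp [0.2329 0.4705 0.4039] [-1.7992e+02 -1.0000e-02  1.5366e+02] F [ 0.7 -0.2 -0.4] open 0.0853 grip 0.0 j [60.  3. 80. -0. 97. -4.]
offset [-394.5 -176.6  114.1] roll -0.704
```

>>> move_arm(
  offset=[
    [-45, -20, 10],
    [-90, -40, 20],
    [-135, -60, 35],
    [-180, -80, 50],
    [-225, -100, 65],
    [-270, -120, 80],
    [-320, -143, 95],
    [-360, -160, 105],
  ],
  roll=[-0.1, -0.2, -0.3, -0.4, -0.5, -0.6, -0.704, -0.704],
  hand=0.8,
  newtons=60,
)

```text
clock: 0.9
tool_pos: [0.4802, 0.1715, 0.3006]
ee_rot: [180.0, -0.0, -165.8]
force: [0.8, 1.1, 0.8]
opening: 0.0684
grasp_force: 0.0
```

```bash
python3 g.py .508 .137 .25 194
```

```text
clock 0.9 tcp [0.4802 0.1715 0.3006] [ 1.7999e+02 -5.0000e-02 -1.6584e+02] F [0.8 1.1 0.8] open 0.0684 grip 0.0 j [ 16.   4.  91.   0.  85. -89.]
offset [-18.5 -40.2  50.5] roll 0.003
```

>>> move_arm(
  offset=[
    [-5, -12, 10],
    [-10, -24, 20],
    [-15, -35, 30],
    [-15, -35, 40],
    [-15, -35, 50],
    [-15, -35, 50],
    [-15, -35, 50],
    [-15, -35, 50],
  ],
  roll=[0, 0, 0, 0, 0, 0, 0, 0],
)

```text
clock: 1.7
tool_pos: [0.5025, 0.1435, 0.2522]
ee_rot: [180.0, 0.1, -166.0]
force: [-0.6, 1.0, 0.4]
opening: 0.068
grasp_force: 0.0
```

```bash
python3 g.py .508 .137 .183 194; python3 - <<'E'
from h import *
a=arm.grab_frame("top")[:,:,::-1];b=arm.grab_frame("side")[:,:,::-1]
cv2.imwrite("pics/pre.png",np.hstack([cv2.resize(a[190:310,270:390],(400,400)),cv2.resize(b[180:320,200:340],(400,400))]))
E
```

```text
clock 1.7 tcp [0.5025 0.1435 0.2522] [ 1.7999e+02  7.0000e-02 -1.6596e+02] F [-0.6  1.   0.4] open 0.068 grip 0.0 j [ 12.   9.  92.   0.  79. -92.]
offset [-3.7 -7.6 69.3] roll 0.001
```

View pics/pre.png

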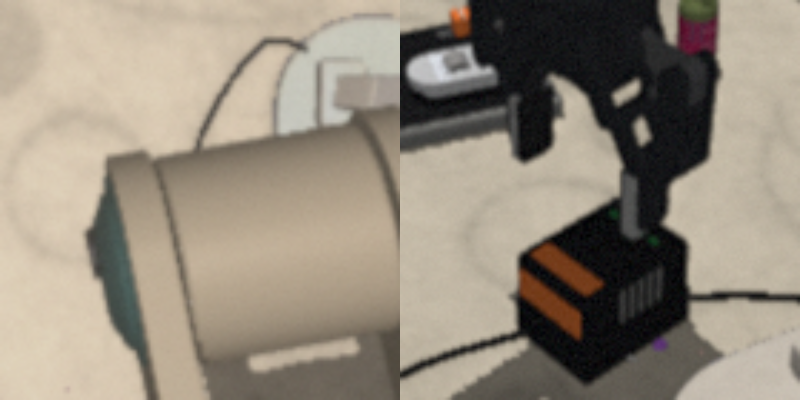

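The top view is hidden by the arm. The side view shows the open fingers above the pack, straddling it, with nothing touched. Descending.

>>> move_arm(
  offset=[
    [-2, -4, 5],
    [-4, -7.5, 15],
    [-4, -7.5, 27],
    [-4, -7.5, 39],
    [-4, -7.5, 51],
    [-4, -7.5, 62],
    [-4, -7.5, 69],
    [-4, -7.5, 69],
  ],
  roll=[0, 0, 0, 0, 0, 0, 0, 0],
)

```text
clock: 2.6
tool_pos: [0.5078, 0.1367, 0.1812]
ee_rot: [180.0, -0.1, -166.0]
force: [-0.4, -0.4, 0.7]
opening: 0.0679
grasp_force: 0.0
```

```bash
python3 g.py .508 .137 .183 194
```

```text
clock 2.6 tcp [0.5078 0.1367 0.1812] [ 1.7999e+02 -1.3000e-01 -1.6600e+02] F [-0.4 -0.4  0.7] open 0.0679 grip 0.0 j [ 11.  15.  94.   0.  71. -93.]
offset [-0.2  0.3 -1.8] roll -0.0
```

No contact. Closing.

>>> move_arm(
  offset=[
    [0, 0, 0],
    [0, 0, 0],
    [0, 0, 0],
    [0, 0, 0],
    [0, 0, 0],
    [0, 0, 0],
    [0, 0, 0],
    [0, 0, 0],
  ],
  roll=[0, 0, 0, 0, 0, 0, 0, 0],
  hand=0,
  newtons=60,
)

```text
clock: 3.4
tool_pos: [0.5085, 0.1367, 0.1832]
ee_rot: [180.0, 0.1, -166.0]
force: [-0.1, 0.8, 5.4]
opening: 0.0516
grasp_force: 63.8
```

```bash
python3 g.py .508 .137 .24 194
```

```text
clock 3.4 tcp [0.5085 0.1367 0.1832] [ 1.8000e+02  7.0000e-02 -1.6601e+02] F [-0.1  0.8  5.4] open 0.0516 grip 63.76685736235231 j [ 11.  14.  94.   0.  71. -93.]
offset [  0.3   0.4 -56.8] roll -0.0
```

>>> move_arm(
  offset=[
    [0, 0, -8],
    [0, 0, -20],
    [0, 0, -35],
    [0, 0, -50],
    [0, 0, -65],
    [0, 0, -75],
    [0, 0, -75],
    [0, 0, -75],
  ],
  roll=[0, 0, 0, 0, 0, 0, 0, 0],
)

```text
clock: 4.2
tool_pos: [0.5081, 0.1367, 0.2575]
ee_rot: [180.0, -0.0, -166.0]
force: [0.2, -0.5, -2.4]
opening: 0.0513
grasp_force: 63.4
```

```bash
python3 g.py .4313 .3565 .258 171.8
```

```text
clock 4.2 tcp [0.5081 0.1367 0.2575] [ 180.     -0.   -166.01] F [ 0.2 -0.5 -2.4] open 0.0513 grip 63.43086128588766 j [ 11.   9.  91.   0.  80. -93.]
offset [ 21.4 231.9  -0.5] roll 0.387
```

>>> move_arm(
  offset=[
    [2, 20, 0],
    [6, 55, 0],
    [10, 95, 0],
    [14, 135, 0],
    [17, 175, 0],
    [20, 212, 0],
    [21.5, 232, 0],
    [21.5, 232, 0],
  ],
  roll=[0, 0.05, 0.12, 0.19, 0.26, 0.33, 0.387, 0.387],
)

```text
clock: 5.0
tool_pos: [0.43, 0.3586, 0.2563]
ee_rot: [-180.0, -0.1, 172.0]
force: [0.1, 0.8, -2.4]
opening: 0.0515
grasp_force: 63.4
```

```bash
python3 g.py .4313 .3565 .2007 171.8
```

```text
clock 5.0 tcp [0.43   0.3586 0.2563] [-1.7995e+02 -1.0000e-01  1.7196e+02] F [ 0.1  0.8 -2.4] open 0.0515 grip 63.391038374975324 j [ 36.  14.  85.   0.  81. -46.]
offset [-1.7 -1.8 55.6] roll 0.003
```

>>> move_arm(
  offset=[
    [-1, -1, 10],
    [-1.5, -1.5, 22],
    [-1.5, -1.5, 34],
    [-1.5, -1.5, 46],
    [-1.5, -1.5, 55.5],
    [-1.5, -1.5, 55.5],
    [-1.5, -1.5, 55.5],
    [-1.5, -1.5, 55.5],
  ],
  roll=[0, 0, 0, 0, 0, 0, 0, 0],
)

```text
clock: 5.8
tool_pos: [0.4328, 0.3551, 0.2028]
ee_rot: [179.9, 0.1, 171.8]
force: [-0.5, 0.1, -1.8]
opening: 0.0517
grasp_force: 63.4
```

```bash
python3 g.py .4313 .3565 .2007 171.8; python3 - <<'E'
from h import *
a=arm.grab_frame("top")[:,:,::-1];b=arm.grab_frame("side")[:,:,::-1]
cv2.imwrite("pics/top1.png",a);cv2.imwrite("pics/side1.png",b)
cv2.imwrite("pics/ins.png",np.hstack([cv2.resize(a[205:305,170:270],(400,500),interpolation=2),cv2.resize(b[170:270,150:250],(400,500),interpolation=2)]))
E
```

```text
clock 5.8 tcp [0.4328 0.3551 0.2028] [1.7994e+02 6.0000e-02 1.7182e+02] F [-0.5  0.1 -1.8] open 0.0517 grip 63.3882390987128 j [ 36.  18.  87.   0.  75. -46.]
offset [1.7 1.2 2.1] roll 0.0
```

View pics/ins.png

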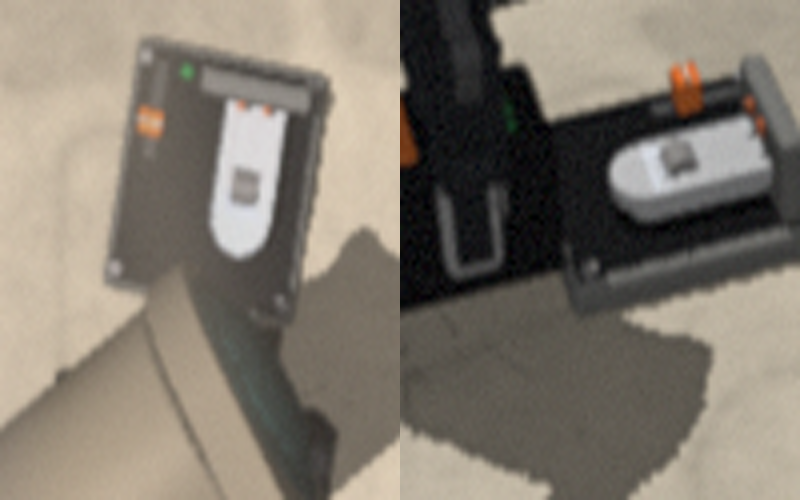

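The held pack sits just short of the nose: in the side view the pack's front is at about px (188,208) and the nose at (203,204). The top view shows the rail unobstructed, so I refine its axis from the rail mask.

```bash
python3 - <<'E'
from h import *
im=cv2.imread("pics/top1.png"); x0,y0,up=170,205,8
a=cv2.resize(im[y0:y0+60,x0:x0+90],None,fx=up,fy=up,interpolation=cv2.INTER_CUBIC)
hsv=cv2.cvtColor(a,cv2.COLOR_BGR2HSV)
m=cv2.inRange(hsv,(0,0,175),(179,30,255)); n,l,s,c=cv2.connectedComponentsWithStats(m)
w=lambda q:cast("top",((q[0]+.5)/up-.5+x0,(q[1]+.5)/up-.5+y0),.030)
px=lambda X:(np.array(X)-[x0,y0]+.5)*up-.5
i=int(l[int(px((231,238))[1]),int(px((231,238))[0])])
if i==0: i=max(range(1,n),key=lambda k:s[k,4])
print(s[i],c[i])
ys=range(s[i,1]+int(.1*s[i,3]),s[i,1]+int(.72*s[i,3]),4); mid=[];wd=[]
for y in ys:
    xs=np.where(l[y]==i)[0]; A,B=w((xs[0]-.5,y)),w((xs[-1]+.5,y)); mid.append((A+B)[:2]/2); wd.append(np.linalg.norm(A-B))
mid=np.array(mid); k=np.polyfit(mid[:,0],mid[:,1],1); print("width",np.median(wd),"yaw",np.degrees(np.arctan(k[0])),"y at x=.495,.525",np.polyval(k,[.495,.525]))
yb=np.where(l==i)[0].max(); xb=np.where(l[yb]==i)[0].mean(); print("nose",w((xb,yb)))
m=cv2.inRange(hsv,(3,90,90),(20,255,255)); n,l,s,c=cv2.connectedComponentsWithStats(m)
for k in range(1,n):
    if s[k,4]>100: print("orange",s[k],cast("top",((c[k]+.5)/up-.5)+[x0,y0],.0285))
E
```

```text
[  424   162   146   248 22617] [493.01675731 283.20661449]
width 0.031498443084047034 yaw -8.308507463747077 y at x=.495,.525 [0.34973267 0.3453516 ]
nose [0.49724908 0.34776376 0.03      ]
orange [ 272  168   59   54 2091] [0.55340838 0.39743146 0.0285    ]
```

```bash
cat > d.py <<'E'
from rig import arm
import numpy as np
O=np.array([.5264,.3443]); a=np.radians(-8.3); u=np.array([np.cos(a),np.sin(a)]); v=np.array([-u[1],u[0]])
S=[]
for _ in range(6): arm.grab_frame("top"); s=arm.read_state(); S.append(np.r_[s["tool_pos"],s["ee_rot"]%360,s["force"],s["opening"],s["grasp_force"]])
S=np.array(S); m=S.mean(0); p=m[:2]-O
print("clock",s["clock"],"dock x,y mm",(p@u*1e3).round(2),(p@v*1e3).round(2),"z",m[2].round(4),"std",S[:,:3].std(0).round(4),"rpy",m[3:6].round(2),"F dock",(m[6:8]@u).round(1),(m[6:8]@v).round(1),m[8].round(1),"open",m[9].round(4),m[10].round(1))
E
python3 d.py
```

```text
clock 6.2 dock x,y mm -94.36 -2.97 z 0.2025 std [0.0001 0.     0.0002] rpy [1.7997e+02 3.0000e-02 1.7182e+02] F dock -0.4 0.3 -2.5 open 0.0512 63.4
```

>>> move_arm(
  offset=[
    [-2, 1.5, 1],
    [-5, 3, 1.5],
    [-10, 3, 1.5],
    [-15, 3, 1.5],
    [-18, 3, 1.5],
    [-22, 3, 1.5],
    [-26, 3, 1.5],
    [-30, 3, 1.5],
  ],
  roll=[0.002, 0.002, 0.002, 0.002, 0.002, 0.002, 0.002, 0.002],
)

```text
clock: 7.0
tool_pos: [0.463, 0.3535, 0.2006]
ee_rot: [180.0, 0.0, 171.7]
force: [-0.3, 0.8, -2.3]
opening: 0.0514
grasp_force: 63.4
```

```bash
python3 d.py
```

```text
clock 7.3 dock x,y mm -64.17 -0.04 z 0.2006 std [0.0003 0.0001 0.0001] rpy [180.   180.   171.69] F dock -0.3 -0.0 -2.0 open 0.0515 63.4
```

>>> move_arm(
  offset=[
    [-1.5, 0, 0],
    [-3, 0, 0],
    [-4.5, 0, 0],
    [-6, 0, 0],
    [-7.5, 0, 0],
    [-9, 0, 0],
    [-10.5, 0, 0],
    [-12, 0, 0],
  ],
  roll=[0, 0, 0, 0, 0, 0, 0, 0],
)

```text
clock: 8.1
tool_pos: [0.4747, 0.3518, 0.2006]
ee_rot: [180.0, -0.0, 171.7]
force: [0.0, 0.2, -2.8]
opening: 0.0512
grasp_force: 63.4
```

```bash
python3 d.py
```

```text
clock 8.4 dock x,y mm -52.32 -0.0 z 0.2006 std [0.0001 0.     0.    ] rpy [180.  180.  171.7] F dock 0.1 0.1 -2.2 open 0.0515 63.4
```

>>> move_arm(
  offset=[
    [-2.5, 0, 0],
    [-5, 0, 0],
    [-7.5, 0, 0],
    [-10, 0, 0],
    [-12.5, 0, 0],
    [-15, 0, 0],
    [-17.5, 0, 0],
    [-20, 0, 0],
  ],
  roll=[0, 0, 0, 0, 0, 0, 0, 0],
)

```text
clock: 9.2
tool_pos: [0.4945, 0.349, 0.2006]
ee_rot: [180.0, -0.0, 171.7]
force: [-0.3, -0.8, -2.2]
opening: 0.0513
grasp_force: 63.4
```

```bash
python3 d.py
```

```text
clock 9.5 dock x,y mm -32.26 -0.01 z 0.2006 std [0.0002 0.0001 0.    ] rpy [179.99 240.   171.7 ] F dock -0.4 -0.2 -2.2 open 0.0514 63.4
```

>>> move_arm(
  offset=[
    [-2, 0, 0],
    [-4, 0, 0],
    [-6, 0, 0],
    [-8, 0, 0],
    [-10, 0, 0],
    [-12, 0, 0],
    [-14, 0, 0],
    [-16, 0, 0],
  ],
  roll=[0, 0, 0, 0, 0, 0, 0, 0],
)

```text
clock: 10.3
tool_pos: [0.5103, 0.3469, 0.2012]
ee_rot: [180.0, 0.0, 171.7]
force: [-3.3, 1.8, 2.5]
opening: 0.0514
grasp_force: 63.6
```

```bash
python3 d.py
```

```text
clock 10.6 dock x,y mm -16.04 0.16 z 0.2012 std [0.0001 0.     0.    ] rpy [1.7994e+02 9.0000e-02 1.7170e+02] F dock -0.7 0.5 2.7 open 0.0515 63.6
```

>>> move_arm(
  offset=[
    [-2, 0, 0],
    [-4, 0, 0],
    [-6, 0, 0],
    [-8, 0, 0],
    [-10, 0, 0],
    [-11.5, 0, 0],
    [-13, 0, 0],
    [-14, 0, 0],
  ],
  roll=[0, 0, 0, 0, 0, 0, 0, 0],
)

```text
clock: 11.4
tool_pos: [0.5239, 0.3445, 0.1998]
ee_rot: [-179.9, -0.1, 171.7]
force: [0.0, 0.1, -1.5]
opening: 0.0519
grasp_force: 63.8
```

```bash
python3 d.py
```

```text
clock 11.7 dock x,y mm -2.58 -0.1 z 0.1999 std [0.0001 0.0001 0.0002] rpy [180.04 359.94 171.71] F dock -0.1 -0.1 -2.5 open 0.0514 63.7
```

>>> move_arm(
  offset=[
    [-1, 0, 0],
    [-2, 0, 0],
    [-3, 0, 0],
    [-3.5, 0, 0],
    [-4, 0, 0],
    [-4, 0, 0],
    [-4, 0, 0],
    [-4, 0, 0],
  ],
  roll=[0, 0, 0, 0, 0, 0, 0, 0],
)

```text
clock: 12.5
tool_pos: [0.5258, 0.3448, 0.1999]
ee_rot: [-179.9, -0.5, 171.8]
force: [-17.3, -0.5, 4.9]
opening: 0.0516
grasp_force: 64.2
```

```bash
python3 d.py
```

```text
clock 12.8 dock x,y mm -0.69 0.48 z 0.1999 std [0. 0. 0.] rpy [180.12 359.53 171.78] F dock -16.5 -2.8 4.7 open 0.0515 64.2
```

>>> move_arm(
  offset=[
    [1, 0, 0],
    [1.5, 0, 0],
    [1.5, 0, 0],
    [1.5, 0, 0],
    [1.5, 0, 0],
    [1.5, 0, 0],
    [1.5, 0, 0],
    [1.5, 0, 0],
  ],
  roll=[0, 0, 0, 0, 0, 0, 0, 0],
)

```text
clock: 13.6
tool_pos: [0.5252, 0.3448, 0.1999]
ee_rot: [-179.9, -0.3, 171.7]
force: [-9.3, 1.2, 1.4]
opening: 0.0513
grasp_force: 63.6
```

>>> move_arm(
  offset=[
    [0, 0, 0],
    [0, 0, 0],
    [0, 0, 0],
    [0, 0, 0],
    [0, 0, -5],
    [0, 0, -15],
    [0, 0, -25],
    [0, 0, -35],
  ],
  roll=[0, 0, 0, 0, 0, 0, 0, 0],
  hand=0.7,
)

```text
clock: 14.4
tool_pos: [0.5266, 0.3443, 0.2372]
ee_rot: [180.0, 0.1, 171.7]
force: [0.2, -0.5, -0.5]
opening: 0.0599
grasp_force: 0.0
```

```bash
python3 d.py
```

```text
clock 14.7 dock x,y mm 0.25 0.14 z 0.2369 std [0.0003 0.0002 0.0015] rpy [179.93 120.08 171.7 ] F dock 0.0 0.1 0.2 open 0.0597 0.0
```

>>> move_arm(
  offset=[
    [0, 0, -15],
    [0, 0, -30],
    [0, 0, -40],
    [4, 15, -45],
    [8, 30, -45],
    [8, 45, -45],
    [8, 57, -45],
    [8, 57, -45],
  ],
  roll=[0, 0, 0, 0, 0, 0, 0, 0],
)

```text
clock: 15.5
tool_pos: [0.5263, 0.4035, 0.2804]
ee_rot: [180.0, -0.0, 171.8]
force: [0.6, -0.0, 0.0]
opening: 0.06
grasp_force: 0.0
```

>>> move_arm(
  offset=[
    [0, 0, 0],
    [0, 0, 0],
    [0, 0, 0],
    [0, 0, 0],
    [0, 0, 0],
    [0, 0, 10],
    [0, 0, 20],
    [0, 0, 30],
  ],
  roll=[0, 0, 0, 0, 0, 0, 0, 0],
  hand=0,
  newtons=30,
)

```text
clock: 16.3
tool_pos: [0.5266, 0.4017, 0.249]
ee_rot: [-180.0, -0.1, 171.7]
force: [0.3, -0.2, 0.6]
opening: 0.0001
grasp_force: 0.0
```

```bash
python3 d.py;  python3 - <<'E'
from h import *
b=arm.grab_frame("side")[:,:,::-1];a=arm.grab_frame("top")[:,:,::-1]
cv2.imwrite("pics/sw.png",np.hstack([cv2.resize(a[200:280,180:260],(400,400),interpolation=2),cv2.resize(b[150:230,170:250],(400,400),interpolation=2)]))
E
```

```text
clock 16.6 dock x,y mm -8.07 56.86 z 0.2491 std [0.0002 0.0002 0.0016] rpy [180.07 239.91 171.7 ] F dock -0.0 0.1 -0.3 open -0.0 0.0
```

View pics/sw.png

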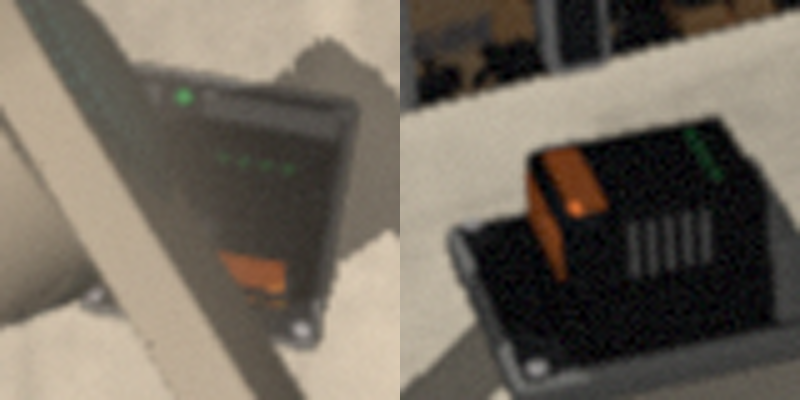

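The pack sits home on the shoe, square with it. The shut fingers are up at side px (207,164), before the tab. Lowering.

>>> move_arm(
  offset=[
    [0, 0, 8],
    [0, 0, 18],
    [0, 0, 28],
    [0, 0, 38],
    [0, 0, 46],
    [0, 0, 51],
    [0, 0, 55],
    [0, 0, 55],
  ],
  roll=[0, 0, 0, 0, 0, 0, 0, 0],
)

```text
clock: 17.5
tool_pos: [0.5269, 0.402, 0.1957]
ee_rot: [180.0, 0.0, 171.7]
force: [-0.3, -0.2, 0.2]
opening: -0.0004
grasp_force: 0.0
```

```bash
python3 d.py
```

```text
clock 17.8 dock x,y mm -7.83 57.04 z 0.1958 std [0. 0. 0.] rpy [1.7998e+02 2.0000e-02 1.7170e+02] F dock -0.2 0.2 -0.1 open -0.0001 0.0
```

Tip at 22.8 mm, which overlaps the tab by about 6 mm. Pushing along +x.

>>> move_arm(
  offset=[
    [-2, 0, 1.5],
    [-5, 0, 1.5],
    [-8, 0, 1.5],
    [-11, 0, 1.5],
    [-14, 0, 1.5],
    [-16, 0, 1.5],
    [-18, 0, 1.5],
    [-20, 0, 1.5],
  ],
  roll=[0, 0, 0, 0, 0, 0, 0, 0],
)

```text
clock: 18.6
tool_pos: [0.5467, 0.399, 0.194]
ee_rot: [180.0, -0.0, 171.7]
force: [-1.1, 1.3, 0.7]
opening: -0.0
grasp_force: 0.8
```

```bash
python3 d.py
```

```text
clock 18.9 dock x,y mm 12.34 56.92 z 0.1941 std [0.0001 0.     0.    ] rpy [1.8000e+02 3.0000e-02 1.7169e+02] F dock -0.1 0.9 0.4 open -0.0 0.2
```

>>> move_arm(
  offset=[
    [-1, 0, 0],
    [-2, 0, 0],
    [-3, 0, 0],
    [-4, 0, 0],
    [-5, 0, 0],
    [-6, 0, 0],
    [-6.5, 0, 0],
    [-7, 0, 0],
  ],
  roll=[0, 0, 0, 0, 0, 0, 0, 0],
)

```text
clock: 19.7
tool_pos: [0.5524, 0.3985, 0.1937]
ee_rot: [-179.9, -0.3, 171.8]
force: [-11.0, 0.5, 4.6]
opening: -0.0003
grasp_force: 5.7
```

```bash
python3 d.py
```

```text
clock 20.0 dock x,y mm 17.85 57.38 z 0.1937 std [0. 0. 0.] rpy [180.06 359.75 171.76] F dock -9.8 -1.1 3.3 open 0.0 5.1
```

Hard stop reached at x = 17.9 mm with 10 N. Backing off, then up and clear so I can look.

>>> move_arm(
  offset=[
    [4, 0, 0],
    [8, 0, 0],
    [12, 0, -3],
    [12, 0, -15],
    [12, 0, -30],
    [12, 0, -50],
    [12, 0, -75],
    [12, 0, -100],
  ],
  roll=[0, 0, 0, 0, 0, 0, 0, 0],
)

```text
clock: 20.8
tool_pos: [0.5418, 0.3995, 0.2969]
ee_rot: [179.9, 0.1, 171.7]
force: [-0.1, 0.6, -0.4]
opening: -0.0002
grasp_force: 0.0
```

>>> move_arm(
  offset=[
    [20, 5, -20],
    [45, 15, -40],
    [75, 25, -60],
    [110, 35, -70],
    [145, 45, -70],
    [180, 55, -70],
    [205, 60, -70],
    [205, 60, -70],
  ],
  roll=[0, 0, 0, 0, 0, 0, 0, 0],
)

```text
clock: 21.6
tool_pos: [0.3449, 0.4897, 0.3664]
ee_rot: [179.8, 0.1, 171.9]
force: [0.7, 0.7, -0.3]
opening: 0.0003
grasp_force: 0.0
```

```bash
python3 d.py;  python3 - <<'E'
from h import *
b=arm.grab_frame("side")[:,:,::-1];a=arm.grab_frame("top")[:,:,::-1]
cv2.imwrite("pics/end.png",np.hstack([cv2.resize(a[150:270,180:300],(400,400),interpolation=2),cv2.resize(b[150:230,170:250],(400,400),interpolation=2)]))
for n,p in (("top",a),):
  for q,ar,_ in blobs(p.copy(),(190,205,70,60),(3,90,60),(20,255,255),8,4): w=cast("top",q,.0285)[:2]; print(q,ar,w)
E
```

```text
clock 21.9 dock x,y mm -197.45 116.8 z 0.3652 std [0.0008 0.0003 0.0006] rpy [1.7993e+02 6.0000e-02 1.7169e+02] F dock -0.2 -0.2 -0.0 open -0.0 0.0
[208.72526978 220.22539825] 15.203125 [0.57221207 0.39468383]
[208.22335791 223.71497989] 17.484375 [0.56464506 0.39548476]
[227.83362637 253.56103022] 142.1875 [0.50166616 0.35087689]
[235.01996269 260.26809701] 5.234375 [0.48778032 0.33496527]
```

View pics/end.png

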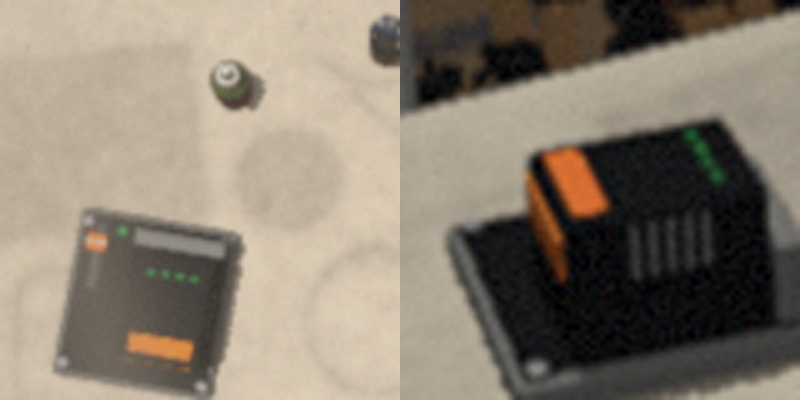

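The tab has moved 15 mm, to dock x ≈ 34 mm (fully on). The pack is seated square against the stop, and the dropper stands undisturbed. Handing in.

```bash
python3 -c "
from rig import arm; print(arm.finish_job())"
```

```text
the job is handed in; nothing more can be done
None
```

I slid the pack onto the rail until it met the end stop, with the push force dropping off past the detent, then pushed the switch to its hard stop; the job was handed in at about 22 s, with no verdict returned.

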